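Put the brayer and loop tool back in their foam case

ROBOT

A 7-joint arm with a two-finger parallel gripper is mounted at the origin on a cart in front of the work surface, level with it; the furniture and walls round the work are solid. World frame = base frame: x ahead of the robot, y to its left, z up, the work surface at z = 0. Lengths are in m, angles in rad, forces in N, time in s.
With the tool pointing down it reaches from about 0.425 to 0.925 m from the base axis. Payload 6.8 kg.
Tool frame: the origin (TCP) lies on the centre line of the jaws, within the pads' length; the fingertips stand 25 mm ahead of it and the grasp point (between the pads) lies 6 mm ahead of it; z points along the fingers, y is the line along which they close (so a half turn about z gives the same grasp; the last joint's range is limited). The gripper opens to 85 mm and grips with 20 to 120 N. Pads are 22 mm wide; open, the fingers measure 114 mm over their backs; the gripper's body (76 mm by 85 mm) begins 54 mm behind the grasp point. The pads swing forward as they close: fully open they stand 13 mm farther back than shut.
Start: joints at [1.164, 0.477, 0.022, 1.555, -0.011, 1.109, -0.083], TCP at [0.199, -0.645, 0.256] pointing down, gripper open.
Joint ranges: [-2.96, 2.96], [-0.34, 2.1], [-1.41, 1.46], [0.24, 2.44], [-1.37, 4.51], [0.17, 1.92], [-2.96, 2.96]. Speed limits (rad/s): [2.39, 2.39, 3.14, 3.14, 3.14, 3.14, 3.14].

INTERFACE

Orientations are given as a rotation vector (axis times angle).
In Python, from bench import status, imaging, workorder gives the robot as it stands.
- The arm moves only by the tool send_rows, never from a script. Its argument "steps" is a list of rows, each an object of numbers: "dx", "dy", "dz": the shift along the tool's x, y, z in cm; "yaw": the turn about the tool's z in degrees; "gripper": the opening, from 0 (shut) to 1 (fully open). A call has 1 to 5 rows; each row is the pose to reach, as a shift and turn from the pose commanded when the call began, along the tool's axes at that moment; what a row does not reach only later rows make up. A row lasts 1/8 s, in which the tool goes at most 62.5 mm and 10.7 degrees, less where a joint would pass 70% of its speed; a pose out of reach is approached as far as the arm can. A call with a gripper value outside its range is refused whole. The fingers move at their own pace and stop on an object; "force" is the grip in N (left out, the last holds). Time passes only in rows, so rows that repeat a pose let the fingers close. It gives the time, the measured TCP pose, the force, the opening and the grip force at its end, in the units of the state.
- status.get_obs(): the state, without advancing time (a new reading comes with each control period).
- imaging.grab_frame(name): name is "scene" or "top" or "wrist"; returns a dict with "color" (400x640x3 uint8, red, green, blue), "depth" (400x640 float32, m along the optical axis (not along the pixel's ray), 0 where there is no reading), "K" (3x3 intrinsics, pixels), "R" (3x3) and "t" (3): a world point X has camera coordinates R X + t. Camera axes: x right, y down, z forward; pixel columns grow to the right and rows downward; lengths in m; the calibration is good to about 2 mm. The wrist camera is an equidistant fisheye: a pixel r from the principal point sees the ray r / f radians off the axis. A picture is of the moment at which its call begins.
- workorder.hand_in(): hands the job in; it is judged then, once.
The state is a dict: "clock": time; "joints": joint angles; "qvel": joint speeds; "tau": joint torques, N m; "tcp_pos": TCP position; "orientation": TCP orientation; "contact_force": force on the tool from outside, world axes, zero at the start; "moment": the same for the moment, N m; "grip_width": finger opening in m; "gripper_force": force on a finger pad.
Only numpy, scipy, OpenCV 4.12 (cv2) and the standard library are available. Lean on these libraries where they do the work, as an engineer would, in place of code of your own. Each camera call takes 0.05 s, during which the arm holds its last target. There are 200 camera calls.

TASK

Put the decorating kit away: press the brayer and the loop tool fully home into the foam cut-outs that match their shapes, then swing the lid over until the case is shut flat. Leave the bowl, the tin and the loose bottles where they stand.

Things in the scene. Friction and masses are not known exactly. Their poses are not given: they have to be found in the camera images.
- case: open grey tool case, fixed, 208 (x) x 204 (y) x 36 mm high; origin under its centre, z up. Inside is dark foam, top 30 mm above the case's underside, with two die-cut pockets with turquoise floors along the case's x axis. Pocket walls stand 2.5 mm clear of the tool, 3.5 at its ends. Springy foam lips stop a handle 5 to 10 mm short of the floor; pressing down with 8 to 15 N snaps it home.
- lid (a joint): lid of the case: plate 208 (along the hinge) x 204 x 9 mm, 0.2 kg, hinged on the case's y = -102 mm side, 36 mm above its underside. 0 = shut flat, grows (rad) as it opens, stop at 2.1. Starts open, leaning out to -y. Damped friction hinge: stays put near upright; swung to below about 1.1 it sinks shut by itself within 3 s. Cannot shut over a tool that is not home.
- lid_edge (a point): middle of the lid's free edge, half-way through its thickness, 204 mm from the hinge. Pushing the lid's outer face a little below this edge towards the case's +y closes it.
- brayer: hand roller, 167 mm long, 160 g: brown turned wooden handle, brass ferrule, steel fork 82 mm wide, dark red roller 30 mm thick. Lies flat. Origin: at the grip, on its underside; x along the handle to the roller, z up. Handle x = -70 to +40 mm, its axis 15 mm above the underside, 25 mm thick at the origin: grip there from above, closing along y. Roller to x = +97. Mass centre 10 mm ahead.
- brayer_head (a point): point of the brayer below the middle of its roller, x = +82 mm in its frame, at underside level
- loop_tool: pottery loop tool, 176 mm long, 90 g: flat oval pale wooden handle 24 mm wide, 16 mm thick, brass ferrule, steel ribbon loop 42 mm wide. Lies flat. Origin: under the middle of the handle, on its underside; x along the handle to the loop, z up. Handle x = -60 to +60 mm, loop to +116. Grip it at the origin from above, closing along y.
- loop_tool_head (a point): point of the loop tool below the middle of its loop, x = +95 mm in its frame, at underside level
- brayer_pocket (a point): floor point of the brayer's pocket, 22 mm below the foam's top: the brayer's origin belongs here, its x along the case's +x. Around it a finger cut, 76 mm across the handle, 40 mm along it, down to the floor, makes room for gripper fingers (opened to 40 mm they let go without touching foam).
- brayer_pocket_head (a point): floor point of the brayer's pocket where the point below the middle of its roller belongs, 82 mm from point brayer_pocket
- loop_pocket (a point): floor point of the loop tool's pocket, 14 mm below the foam's top: the loop tool's origin belongs here, its x along the case's -x. Around it a finger cut like the brayer's, 76 x 40 mm, 22 mm deep.
- loop_pocket_head (a point): floor point of the loop tool's pocket where the point below the middle of its loop belongs, 95 mm from point loop_pocket
- bowl: green plastic bowl, 142 mm wide, 73 mm high, bystander; origin under its centre
- tip_tin: flat turquoise tin box, 70 x 98 x 30 mm, bystander; origin under its centre
- bottle_175: brown squeeze bottle with a needle tip, 50 mm wide, 99 mm high, bystander; origin under its centre
- bottle_197: blue-grey squeeze bottle with a needle tip, 43 mm wide, 109 mm high, bystander; origin under its centre
- bottle_174: olive brown squeeze bottle with a needle tip, 32 mm wide, 113 mm high, bystander; origin under its centre

How it is judged:
On the way:
1. both tools are pressed home in their own pockets, the lid still open (value of joint lid above 1 rad and distance between brayer and brayer_pocket below 0.006 m and distance between brayer_head and brayer_pocket_head below 0.006 m and distance between loop_tool and loop_pocket below 0.006 m and distance between loop_tool_head and loop_pocket_head below 0.006 m), for 0.2 s.
At the end, for the whole second after the job is handed in: The brayer and the loop tool lie home in their own pockets (origin and head point of each within 6 mm of the pocket's matching points) and the lid is shut flat (within 0.03 rad) and at rest (value of joint lid below 0.03 rad and velocity of joint lid below 0.05 rad/s and distance between brayer and brayer_pocket below 0.006 m and distance between brayer_head and brayer_pocket_head below 0.006 m and distance between loop_tool and loop_pocket below 0.006 m and distance between loop_tool_head and loop_pocket_head below 0.006 m); the robot touches nothing.
It fails at once if the bowl, the tin or a loose bottle is shifted by more than 30 mm or knocked over (distance of any of bowl, tip_tin, bottle_175, bottle_197, bottle_174 from where it was at the start of the episode above 0.03 m or angle between any of bottle_175, bottle_197, bottle_174's own z axis and vertical above 0.5 rad).
It also fails if it takes over 72 s, if anything falls off the work surface, if the arm or the gripper's body presses on something with over 40 N, if the wrist force passes 120 N, or if a joint passes its speed limit or range.

## Working session

There is one attempt and no reset: what is moved stays moved. The work goes in short steps, Python scripts to look and compute and a tool call to move; the robot and the scene stay as the last step left them, time stands still between calls to the robot, and variables do not carry over. Pictures are saved under pics/ and viewed, at most 10 in all, crops included, and the job is handed in when it is done.

Besides the shell and the picture viewer there is one more tool, called as a command line: name --argument value ..., lists and objects as JSON in quotes. send_rows: Moves the arm, as the interface text tells. Its arguments: {"type":"object","properties":{"steps":{"type":"array"},"force":{"type":"number"}},"required":["steps"]}

```bash
mkdir -p pics; ls; cat > h.py <<'E'
import numpy as np,cv2
from bench import status,imaging,workorder
def grab(n,save=None):
    f=imaging.grab_frame(n)
    if save: cv2.imwrite(f'pics/{save}.png',f['color'][:,:,::-1])
    np.savez(f'{n}.npz',**f)
    return f
def pts(f):
    K,R,t=f['K'],f['R'],f['t'];h,w=f['depth'].shape
    u,v=np.meshgrid(np.arange(w),np.arange(h));d=f['depth']
    c=np.stack([(u-K[0,2])/K[0,0]*d,(v-K[1,2])/K[1,1]*d,d],-1)
    return (c-t)@R
def plane(f,uv,z):
    K,R,t=f['K'],f['R'],f['t'];uv=np.atleast_2d(uv).astype(float)
    r=np.c_[(uv[:,0]-K[0,2])/K[0,0],(uv[:,1]-K[1,2])/K[1,1],np.ones(len(uv))]@R
    o=-R.T@t
    return o+r*((z-o[2])/r[:,2])[:,None]
E
python3 - <<'E'
from h import *
s=status.get_obs();print(s)
a=grab('scene','s0')['color'];f=grab('top','t0');b=f['color']
print(f['K'],f['R'],f['t'])
E
```

```text
pics
{'clock': 0.0, 'joints': array([ 1.16390621,  0.47780645,  0.02233013,  1.55644847, -0.01150467,
        1.10931275, -0.08309448]), 'qvel': array([-0.00015801,  0.00042909,  0.00037056, -0.00026823,  0.00098903,
       -0.00103556,  0.00021373]), 'tau': array([-7.92009837e-05, -5.96452832e+01,  1.60824817e+00, -2.81201470e+01,
        1.25735908e-02,  9.50448884e-03, -3.47862760e-05]), 'tcp_pos': array([ 0.19852937, -0.64456856,  0.2553225 ]), 'orientation': array([-3.10480880e+00, -4.67378351e-01,  6.31060117e-04]), 'contact_force': array([-0.27898999, -0.02310347, -0.22303402]), 'moment': array([ 0.00589774, -0.005186  ,  0.00526712]), 'gripper_force': 0.0, 'grip_width': 0.08529248074157293}
[[500.67033836   0.         319.07914719]
 [  0.         500.67033836 199.23029095]
 [  0.           0.           1.        ]] [[-0.01807019 -0.99978307 -0.01035776]
 [-0.98088635  0.01973412 -0.19357824]
 [ 0.19374065  0.00666179 -0.98103016]] [-0.02671566  0.49491777  1.49139089]
```

View pics/t0.png

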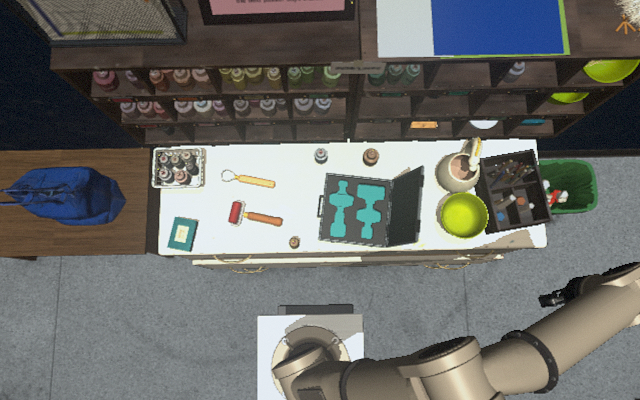

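View pics/s0.png

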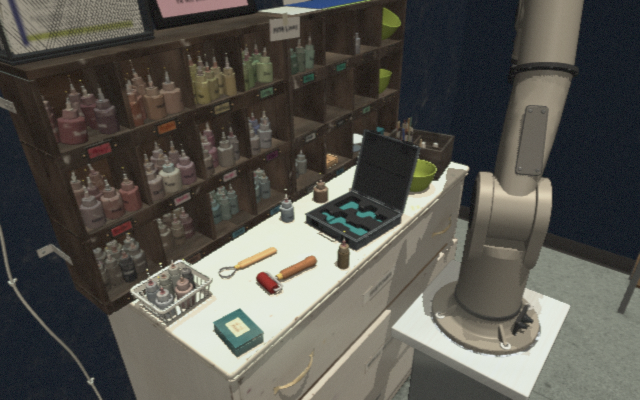

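The top view shows the loop tool at about (228..275, 175..183), the brayer at (236..283, 212..221), and the open case at (365, 210) with its lid leaning right (world -y). Bottles stand at (320,155), (371,156) and (294,242), the tin at (183,233), and the bowl at (463,213).

```bash
cat > m.py <<'E'
from h import *
f=dict(np.load('top.npz'));P=pts(f);c=f['color']
hsv=cv2.cvtColor(c,cv2.COLOR_RGB2HSV);Z=P[...,2]
def win(m,u0,u1,v0,v1):
    o=np.zeros(m.shape,bool);o[v0:v1,u0:u1]=m[v0:v1,u0:u1];return o
H,S,V=[hsv[...,i] for i in range(3)]
def rep(n,m,z):
    k,l,st,ce=cv2.connectedComponentsWithStats(m.astype(np.uint8))
    for i in range(1,k):
        if st[i,4]<12: continue
        v,u=np.nonzero(l==i);X=plane(f,np.c_[u,v],z)[:,:2]
        r=cv2.minAreaRect((X*1000).astype(np.float32))
        e,w=np.linalg.eigh(np.cov(X.T));a=w[:,1]; s=(X-X.mean(0))@a
        print(n,st[i],'rect mm',np.round(r[0],1),np.round(r[1],1),round(r[2],1),'cen',np.round(X.mean(0)*1000,1),'ang',round(np.degrees(np.arctan2(a[1],a[0])),1),'ext',np.round(s.min()*1000),np.round(s.max()*1000),'depthz',np.round(np.percentile(Z[v,u],[5,50,95])*1000))
rep('brayerhandle',win((S>90)&(H<20)&(V>50),225,292,198,230),.015)
rep('loophandle',win((S>70)&(V>60),215,285,165,192),.012)
rep('turq',win((H>80)&(H<95)&(S>80),318,392,170,245),.010)
E
python3 m.py; python3 - <<'E'
from h import *
c=np.load('top.npz')['color']
cv2.imwrite('pics/c0.png',cv2.resize(c[160:255,215:425,::-1],None,fx=3.8,fy=3.8,interpolation=cv2.INTER_CUBIC))
E
```

```text
brayerhandle [229 202  12  21 162] rect mm [466.4 230.3] [24.6 65. ] 76.8 cen [466.2 230.4] ang 166.9 ext -33.0 32.0 depthz [22. 29. 35.]
brayerhandle [245 212  37  14 249] rect mm [446.2 140.4] [118.4  25.1] 75.3 cen [443.8 135.5] ang 76.3 ext -54.0 65.0 depthz [19. 28. 34.]
loophandle [234 175  41  13 274] rect mm [566.4 168.7] [130.5  22.9] 77.3 cen [565.6 165.9] ang 77.1 ext -62.0 68.0 depthz [10. 17. 23.]
turq [329 180  25  58 773] rect mm [ 471.8 -104.4] [ 75.7 181.8] 88.7 cen [ 470.3 -100.6] ang 172.5 ext -93.0 88.0 depthz [ 6. 16. 25.]
turq [356 184  29  55 947] rect mm [ 461.2 -194.5] [ 85.9 172. ] 86.1 cen [ 473.6 -192.4] ang 172.3 ext -73.0 99.0 depthz [ 4.  9. 17.]
```

View pics/c0.png

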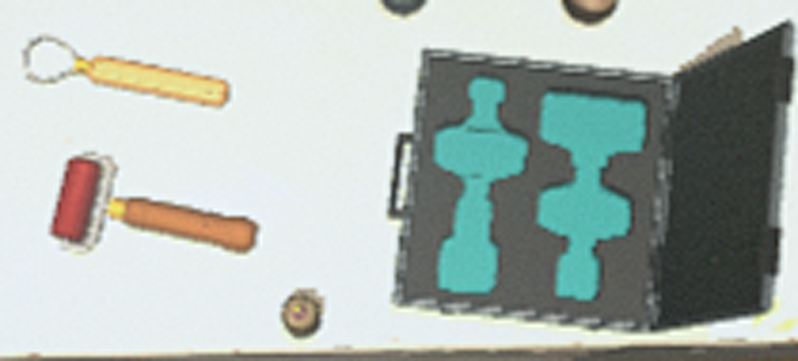

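The crop shows the left pocket is the loop pocket (head down, -x) and the right one is the brayer pocket (head up, +x). The case is yawed about -7.6°. Next I move over the work.

```bash
cat >> h.py <<'E'
from scipy.spatial.transform import Rotation as Ro
def go(*targets):
    "targets (x,y,z mm, heading deg): print rows from the present pose"
    s=status.get_obs();R=Ro.from_rotvec(s['orientation']).as_matrix();p=s['tcp_pos']
    h=np.degrees(np.arctan2(R[1,0],R[0,0]))
    print('t',round(s['clock'],2),'p',np.round(p*1000,1),'h',round(h,2),'tilt z',np.round(R[:,2],4),'j',np.round(s['joints'],2),'F',np.round(s['contact_force'],1),'w',round(s['grip_width']*1000,1))
    for T in targets:
        d=R.T@(np.array(T[:3])/1000-p)*100
        print(T,'dx,dy,dz',np.round(d,2),'yaw',round((h-T[3]+180)%360-180,2))
E
python3 -c "
from h import *
go((480,-350,350,40),(449,151,220,76.5))"
```

```text
t 0.1 p [ 198.6 -644.7  255.4] h 17.12 tilt z [-6.0e-04  1.4e-03 -1.0e+00] j [ 1.16  0.48  0.02  1.56 -0.01  1.11 -0.08] F [-0.5 -0.2 -0.1] w 85.4
(480, -350, 350, 40) dx,dy,dz [ 35.57 -19.89  -9.43] yaw -22.88
(449, 151, 220, 76.5) dx,dy,dz [ 47.36 -68.66   3.64] yaw -59.38
```

send_rows --steps '[{"dx": 5, "dy": -2.8, "dz": -5}, {"dx": 11, "dy": -6, "dz": -8}, {"dx": 17, "dy": -9.5, "dz": -9, "yaw": -10}, {"dx": 23, "dy": -13, "dz": -9, "yaw": -20}, {"dx": 29, "dy": -16, "dz": -9, "yaw": -30}]'

```text
validation failed for argument at $.st...
```

```bash
python3 -c "
from h import *
go((500,-250,340,60),(490,-100,320,76.5),(449,151,220,76.5))"
```

```text
t 0.1 p [ 198.6 -644.7  255.4] h 17.12 tilt z [-6.0e-04  1.4e-03 -1.0e+00] j [ 1.16  0.48  0.02  1.56 -0.01  1.11 -0.08] F [-0.5 -0.2 -0.1] w 85.4
(500, -250, 340, 60) dx,dy,dz [ 40.43 -28.85  -8.42] yaw -42.88
(490, -100, 320, 76.5) dx,dy,dz [ 43.89 -43.48  -6.39] yaw -59.38
(449, 151, 220, 76.5) dx,dy,dz [ 47.36 -68.66   3.64] yaw -59.38
```

send_rows --steps '[{"dx": 5, "dy": -2.8, "dz": -5, "yaw": 0, "gripper": 1}, {"dx": 11, "dy": -6, "dz": -8, "yaw": 0, "gripper": 1}, {"dx": 17, "dy": -9.5, "dz": -9, "yaw": -10, "gripper": 1}, {"dx": 23, "dy": -13, "dz": -9, "yaw": -20, "gripper": 1}, {"dx": 29, "dy": -16, "dz": -9, "yaw": -30, "gripper": 1}]'

```text
clock: 0.72
tcp_pos: [0.3997, -0.4352, 0.3455]
orientation: [2.876, 1.263, 0.0]
contact_force: [0.6, 0.4, -0.0]
grip_width: 0.0852
gripper_force: 0.0
```

```bash
python3 -c "
from h import *
go((500,-250,340,60),(490,-100,320,76.5),(449,151,220,76.5))"
```

```text
t 0.72 p [ 399.7 -435.2  345.5] h 47.43 tilt z [ 2.e-04 -5.e-04 -1.e+00] j [ 0.86  0.28 -0.18  1.64  0.05  1.23 -0.07] F [ 0.6  0.4 -0. ] w 85.2
(500, -250, 340, 60) dx,dy,dz [20.42 -5.14  0.55] yaw -12.57
(490, -100, 320, 76.5) dx,dy,dz [ 30.8  -16.03   2.54] yaw -29.07
(449, 151, 220, 76.5) dx,dy,dz [ 46.51 -36.03  12.53] yaw -29.07
```

send_rows --steps '[{"dx": 5.2, "dy": -2.8, "dz": 0, "yaw": -6, "gripper": 1}, {"dx": 10.4, "dy": -5.6, "dz": 0, "yaw": -12, "gripper": 1}, {"dx": 15.6, "dy": -8.4, "dz": 0, "yaw": -18, "gripper": 1}, {"dx": 20.8, "dy": -11.2, "dz": 0, "yaw": -24, "gripper": 1}, {"dx": 25.7, "dy": -14.1, "dz": 0, "yaw": -29, "gripper": 1}]'

```text
clock: 1.35
tcp_pos: [0.4703, -0.1506, 0.3451]
orientation: [-2.47, -1.941, 0.0]
contact_force: [1.1, 0.2, 0.1]
grip_width: 0.0854
gripper_force: 0.0
```

```bash
python3 -c "
from h import *
f=grab('wrist','w0');print(f['K'],f['R'],f['t'], -f['R'].T@f['t'])
go((449,151,220,76.5))"
```

```text
[[309.70691629   0.         318.84180432]
 [  0.         309.70691629 197.9194532 ]
 [  0.           0.           1.        ]] [[ 9.71913168e-01 -2.35339721e-01  9.27919962e-05]
 [-2.26849882e-01 -9.36746476e-01  2.66542999e-01]
 [-6.26412325e-02 -2.59077700e-01 -9.63823024e-01]] [-0.4945258  -0.09200355  0.45488359] [ 0.48825961 -0.08471537  0.46299607]
t 1.4 p [ 472.  -141.8  345.4] h 77.08 tilt z [ 0.0011  0.0037 -1.    ] j [ 0.57  0.12 -0.44  1.84  0.05  1.19 -0.11] F [ 1.7  7.1 -0. ] w 85.4
(449, 151, 220, 76.5) dx,dy,dz [27.97 -8.79 12.65] yaw 0.58
```

View pics/w0.png

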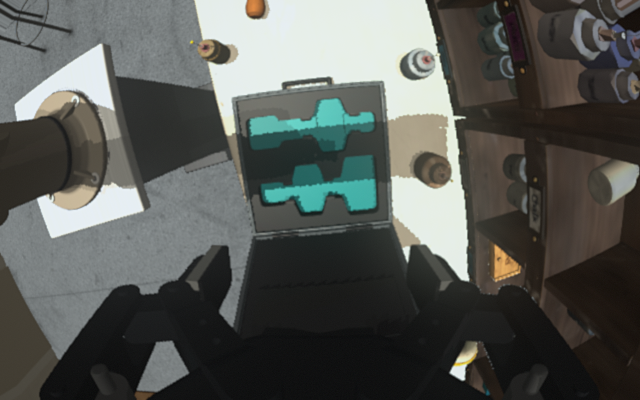

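The wrist view shows the whole case: loop pocket at (310,125), brayer pocket at (325,190), tin-side handle at (308,83), bottles at (417,63) and (432,170).

```bash
cat >> h.py <<'E'
def rays(f,u,v):
    K,R,t=f['K'],f['R'],f['t']
    x=(np.asarray(u,float)-K[0,2])/K[0,0];y=(np.asarray(v,float)-K[1,2])/K[1,1];th=np.hypot(x,y)
    k=np.sinc(th/np.pi)
    return np.stack([x*k,y*k,np.cos(th)],-1)@R, -R.T@t
def wplane(f,u,v,z):
    r,o=rays(f,u,v);return o+r*((z-o[2])/r[...,2])[...,None]
def wpts(f):
    h,w=f['depth'].shape;u,v=np.meshgrid(np.arange(w),np.arange(h))
    r,o=rays(f,u,v);zc=r@f['R'][2]
    return o+r*(f['depth']/zc)[...,None]
E
cat > case.py <<'E'
from h import *
f=dict(np.load('wrist.npz'));P=wpts(f);Z=P[...,2]*1000
W=wplane(f,*np.meshgrid(np.arange(640),np.arange(400)),.030)*1000
# rectified top-down height/colour map of foam-top plane, 0.5 mm grid in case frame
def rect(th,cx,cy,half=115,res=.5):
    a=np.arange(-half,half,res);X,Y=np.meshgrid(a,a,indexing='ij')
    c,s=np.cos(np.radians(th)),np.sin(np.radians(th))
    wx=cx+c*X-s*Y;wy=cy+s*X+c*Y
    q=np.stack([wx/1000,wy/1000,np.full_like(wx,.03)],-1)@f['R'].T+f['t']
    t=np.arctan2(np.hypot(q[...,0],q[...,1]),q[...,2]);ph=np.arctan2(q[...,1],q[...,0]);r=t*f['K'][0,0]
    mx=(f['K'][0,2]+r*np.cos(ph)).astype(np.float32);my=(f['K'][1,2]+r*np.sin(ph)).astype(np.float32)
    return a,cv2.remap(f['color'],mx,my,1),cv2.remap(Z.astype(np.float32),mx,my,1)
if __name__=='__main__':
    hsv=cv2.cvtColor(f['color'],cv2.COLOR_RGB2HSV)
    m=((hsv[...,0]>80)&(hsv[...,0]<98)&(hsv[...,1]>90));m[:90]=0;m[220:]=0
    k,l,st,ce=cv2.connectedComponentsWithStats(m.astype(np.uint8))
    for i in range(1,k):
        if st[i,4]>500: print(st[i],'zpct',np.round(np.percentile(Z[l==i],[5,25,50,75,95]),1))
    foam=(W[...,0]>370)&(W[...,0]<570)&(W[...,1]>-240)&(W[...,1]<-60)&~m
    print('foam z',np.round(np.percentile(Z[foam],[5,25,50,75,95]),1))
    a,c,z=rect(-7.6,472,-150)
    out=np.hstack([c[::-1,::-1,::-1],cv2.applyColorMap(np.clip(z*5,0,255).astype(np.uint8),cv2.COLORMAP_JET)[::-1,::-1]])
    cv2.imwrite('pics/r0.png',cv2.resize(out,(800,400)))
E
python3 case.py
```

```text
[ 248   98  127   55 3672] zpct [ 7.4  8.7 15.6 16.6 17.8]
[ 260  155  117   58 4089] zpct [ 6.8  7.6  8.2  8.8 10.6]
foam z [23.  29.5 30.2 30.8 32.5]
```

View pics/r0.png

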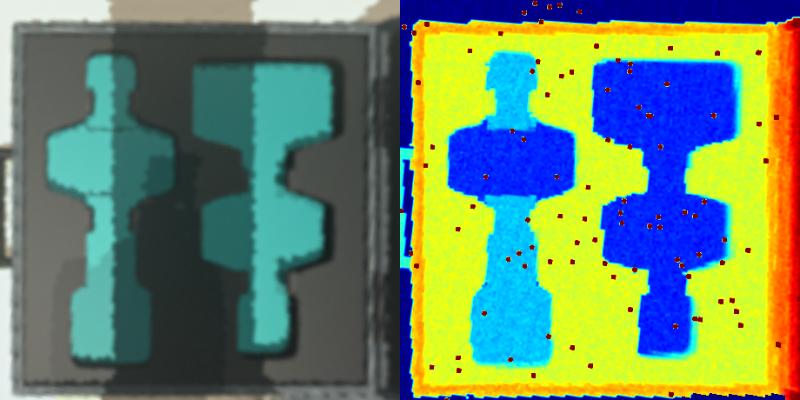

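The rectified map shows both pockets sharply in depth (foam about 30 mm, loop floor about 16, brayer floor and finger cuts about 8).

```bash
cat > pock.py <<'E'
from case import *
def run(th=-7.6,cx=472,cy=-150):
    a,c,z=rect(th,cx,cy)
    z=cv2.medianBlur(z,5)
    C,S=np.cos(np.radians(th)),np.sin(np.radians(th))
    out={}
    for n,ya,yb,sec in(('brayer',-84,5,-1),('loop',10,92,1)):
        J=(a>ya)&(a<yb);m=(z<25)&J[None,:]&(np.abs(a)<88)[:,None]
        k,l,st,ce=cv2.connectedComponentsWithStats(m.astype(np.uint8));m=l==1+np.argmax(st[1:,4])
        lo=np.full(len(a),np.nan);hi=lo.copy()
        for i in range(len(a)):
            j=np.nonzero(m[i])[0]
            if len(j)>8: lo[i]=a[j[0]]-.25;hi[i]=a[j[-1]]+.25
        v=~np.isnan(lo);xs=a[v];w=(hi-lo)[v];mid=((hi+lo)/2)[v]
        p=np.polyfit(xs,mid,1);res=mid-np.polyval(p,xs);g=np.abs(res)<1.5;p=np.polyfit(xs[g],mid[g],1)
        # finger cut: rows near it wider than 60
        q=z.copy();fm=(w>55)&(np.abs(xs-(-17 if n=='brayer' else 23))<30)
        fx=xs[fm]
        print(n,'x ends',xs[0]-.25,xs[-1]+.25,'maxw fingercut',w[fm].max(),'fc x',fx.min(),fx.max(),'slope deg',round(np.degrees(np.arctan(p[0])),2))
        fcx=(fx.min()+fx.max())/2;fcy=np.polyval(p,fcx)
        print('   fc centre case-ish',fcx,round(fcy,2),'world',np.round([cx+C*fcx-S*fcy,cy+S*fcx+C*fcy],1),'heading',round(th+np.degrees(np.arctan(p[0])),2))
        print('   widths',[(x,w_) for x,w_ in zip(xs[::12],w[::12])])
run()
E
python3 pock.py
```

```text
brayer x ends -87.75 81.25 maxw fingercut 75.5 fc x -37.0 0.5 slope deg 0.03
   fc centre case-ish -18.25 -38.67 world [ 448.8 -185.9] heading -7.57
   widths [(np.float64(-87.5), np.float64(34.0)), (np.float64(-81.5), np.float64(34.0)), (np.float64(-75.5), np.float64(33.5)), (np.float64(-69.5), np.float64(32.0)), (np.float64(-63.5), np.float64(32.5)), (np.float64(-57.5), np.float64(31.0)), (np.float64(-51.5), np.float64(22.0)), (np.float64(-45.5), np.float64(23.0)), (np.float64(-39.5), np.float64(46.0)), (np.float64(-33.5), np.float64(73.0)), (np.float64(-27.5), np.float64(73.5)), (np.float64(-21.5), np.float64(73.5)), (np.float64(-15.5), np.float64(75.5)), (np.float64(-9.5), np.float64(75.0)), (np.float64(-3.5), np.float64(73.5)), (np.float64(2.5), np.float64(44.5)), (np.float64(8.5), np.float64(23.0)), (np.float64(14.5), np.float64(22.0)), (np.float64(20.5), np.float64(29.0)), (np.float64(26.5), np.float64(29.0)), (np.float64(32.5), np.float64(62.5)), (np.float64(38.5), np.float64(84.5)), (np.float64(44.5), np.float64(85.0)), (np.float64(50.5), np.float64(86.0)), (np.float64(56.5)
[... 740 characters left out ...]
.float64(30.0)), (np.float64(-21.5), np.float64(27.5)), (np.float64(-15.5), np.float64(21.0)), (np.float64(-9.5), np.float64(20.0)), (np.float64(-3.5), np.float64(29.0)), (np.float64(2.5), np.float64(56.5)), (np.float64(8.5), np.float64(74.0)), (np.float64(14.5), np.float64(74.0)), (np.float64(20.5), np.float64(75.0)), (np.float64(26.5), np.float64(74.5)), (np.float64(32.5), np.float64(74.0)), (np.float64(38.5), np.float64(69.5)), (np.float64(44.5), np.float64(36.5)), (np.float64(50.5), np.float64(20.5)), (np.float64(56.5), np.float64(19.0)), (np.float64(62.5), np.float64(27.0)), (np.float64(68.5), np.float64(30.0)), (np.float64(74.5), np.float64(27.5)), (np.float64(80.5), np.float64(26.0))]
```

send_rows --steps '[{"dx": 5.8, "dy": -1.8, "dz": 1, "yaw": 0.5, "gripper": 1}, {"dx": 11.5, "dy": -3.6, "dz": 3, "yaw": 0.5, "gripper": 1}, {"dx": 17, "dy": -5.4, "dz": 5, "yaw": 0.5, "gripper": 1}, {"dx": 22, "dy": -7, "dz": 8, "yaw": 0.5, "gripper": 1}, {"dx": 24, "dy": -8.5, "dz": 10, "yaw": 0.5, "gripper": 1}]'

```text
clock: 2.02
tcp_pos: [0.4444, 0.1036, 0.2441]
orientation: [-2.478, -1.93, 0.0]
contact_force: [0.1, -0.2, 0.8]
grip_width: 0.0853
gripper_force: 0.0
```

```bash
cat > tools.py <<'E'
from h import *
f=grab('wrist','w1');P=wpts(f)*1000;c=f['color']
hsv=cv2.cvtColor(c,cv2.COLOR_RGB2HSV)
def line(n,box,th,zlo,xo):
    x0,x1,y0,y1=box
    m=(P[...,2]>zlo)&(P[...,2]<45)&(P[...,0]>x0)&(P[...,0]<x1)&(P[...,1]>y0)&(P[...,1]<y1)&(f['depth']>0)
    m=cv2.morphologyEx(m.astype(np.uint8),cv2.MORPH_OPEN,np.ones((2,2)))
    k,l,st,ce=cv2.connectedComponentsWithStats(m);m=l==1+np.argmax(st[1:,4])
    Q=P[m]
    p0=Q[:,:2].mean(0)
    for it in range(3):
        d=np.array([np.cos(np.radians(th)),np.sin(np.radians(th))]);e=np.array([-d[1],d[0]])
        s=(Q[:,:2]-p0)@d;t=(Q[:,:2]-p0)@e
        b=np.arange(np.percentile(s,.3)+4,np.percentile(s,.3)+xo,3);mid=[]
        for q in b:
            tt=t[(s>q-2)&(s<q+2)];mid.append((np.percentile(tt,1)+np.percentile(tt,99))/2)
        k=np.polyfit(b,mid,1);th+=np.degrees(np.arctan(k[0]));p0=p0+e*k[1]
    d=np.array([np.cos(np.radians(th)),np.sin(np.radians(th))]);s=(Q[:,:2]-p0)@d;e=np.array([-d[1],d[0]]);t=(Q[:,:2]-p0)@e
    s0,s1=s.min(),s.max()
    print(n,'heading',round(th,2),'ends',np.round([s0,s1],1),'len',round(s1-s0,1),'w handle',np.round(np.percentile(t[s<s0+xo],[1,99]),1),'resid',np.round(np.std(mid-np.polyval(k,b)),2))
    return p0,d,s0,s1
p,d,a,b=line('brayer',(400,500,60,280),77,6,90);print(' origin from tail',np.round(p+d*(a+70),1),'from head',np.round(p+d*(b-97),1))
p,d,a,b=line('loop',(520,620,60,300),77,5,100);print(' origin from tail',np.round(p+d*(a+60),1),'from head',np.round(p+d*(b-116),1))
go((447,150,40,77))
E
sed -i 's/np.abs(a)<88/np.abs(a)<97/' pock.py; mv wrist.npz wc.npz; sed -i "s/'wrist.npz'/'wc.npz'/" case.py; python3 pock.py | grep -v widths; python3 tools.py
```

```text
brayer x ends -91.75 81.25 maxw fingercut 75.5 fc x -37.0 0.5 slope deg 0.02
   fc centre case-ish -18.25 -38.67 world [ 448.8 -185.9] heading -7.58
loop x ends -96.75 85.25 maxw fingercut 75.5 fc x 2.5 41.5 slope deg -0.04
   fc centre case-ish 22.0 50.37 world [ 500.5 -103. ] heading -7.64
brayer heading 77.23 ends [-105.3   65.4] len 170.7 w handle [-12.4  12.8] resid 0.47
 origin from tail [448.8 144.2] from head [449.7 147.9]
loop heading 76.28 ends [-74.4 101.7] len 176.1 w handle [-15.6  12.8] resid 8.12
 origin from tail [569.4 163.1] from head [569.4 163.2]
t 2.08 p [441.9 105.2 242. ] h 75.97 tilt z [-0.0048  0.001  -1.    ] j [ 0.22  0.19 -0.65  2.04  0.14  0.96 -0.74] F [-2.7  1.5 -2.1] w 85.8
(447, 150, 40, 77) dx,dy,dz [ 4.48 -0.49 20.2 ] yaw -1.03
```

View pics/w1.png

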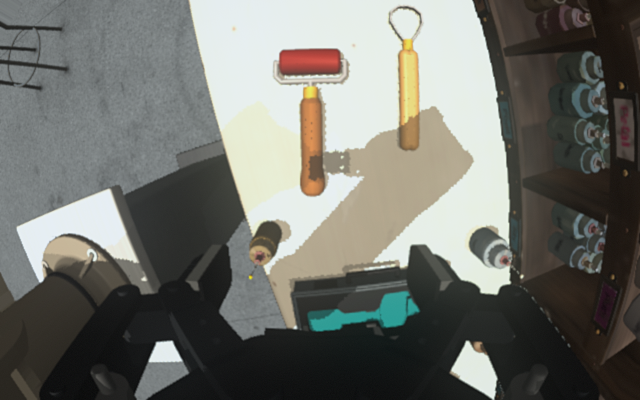

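The wrist view shows the brayer at (310,60..190) and the loop tool at (405,10..150). The arm was still settling, so I'll close in and measure it at rest.

send_rows --steps '[{"dx": 2, "dy": -0.3, "dz": 5, "yaw": -0.5, "gripper": 0.8}, {"dx": 4.3, "dy": -0.5, "dz": 10, "yaw": -1, "gripper": 0.7}, {"dx": 4.3, "dy": -0.5, "dz": 10, "yaw": -1, "gripper": 0.7}, {"dx": 4.3, "dy": -0.5, "dz": 10, "yaw": -1, "gripper": 0.7}, {"dx": 4.3, "dy": -0.5, "dz": 10, "yaw": -1, "gripper": 0.7}]'

```text
clock: 2.7
tcp_pos: [0.4524, 0.143, 0.147]
orientation: [2.465, 1.944, 0.004]
contact_force: [0.1, 0.3, 0.3]
grip_width: 0.0601
gripper_force: 0.0
```

```bash
sed -i 's/w1/w2/' tools.py; python3 tools.py
```

```text
brayer heading 79.12 ends [-117.4   61.2] len 178.5 w handle [-12.5  14.4] resid 2.3
 origin from tail [446.9 137.6] from head [449.1 149. ]
loop heading 88.14 ends [-81.7  96.9] len 178.6 w handle [-21.5  16.9] resid 10.32
 origin from tail [566.  159.2] from head [566.1 161.8]
t 2.75 p [452.3 143.  146.9] h 76.52 tilt z [ 0.0032 -0.     -1.    ] j [ 0.09  0.36 -0.62  2.09  0.3   0.77 -0.96] F [-0.1 -0.   0. ] w 60.2
(447, 150, 40, 77) dx,dy,dz [ 0.55 -0.72 10.69] yaw -0.48
```

View pics/w2.png

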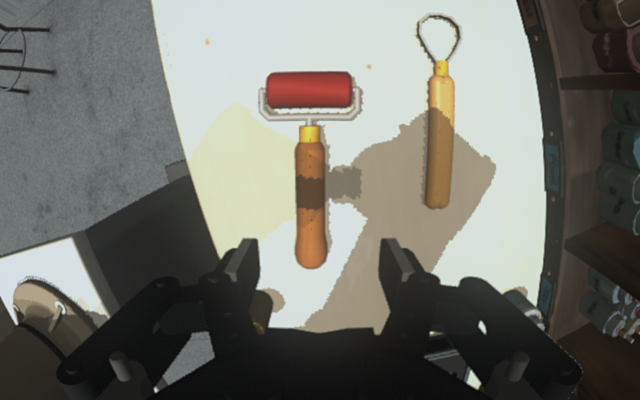

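The view shows the handle centred near u=312 with its tail at (312,268), the ferrule at (311,130) and the roller centre at (309,90). The loop tool's handle runs from (440,70) to (438,208). I'll use colour masks so the fingers don't get in.

```bash
cat > tool2.py <<'E'
from h import *
f=dict(np.load('wrist.npz'));hsv=cv2.cvtColor(f['color'],cv2.COLOR_RGB2HSV);H,S,V=[hsv[...,i] for i in range(3)]
def big(m):
    k,l,st,ce=cv2.connectedComponentsWithStats(cv2.morphologyEx(m.astype(np.uint8),cv2.MORPH_OPEN,np.ones((3,3))));return l==1+np.argmax(st[1:,4])
def measure(name,m,z,tail,guess):
    v,u=np.nonzero(m);X=wplane(f,u,v,z)[:,:2]*1000
    e,w=np.linalg.eigh(np.cov(X.T));d=w[:,1];d=d if d@guess>0 else -d
    for it in range(3):
        n=np.array([-d[1],d[0]]);p=X.mean(0);s=(X-p)@d;t=(X-p)@n;s0,s1=s.min(),s.max();b=np.arange(s0+6,s1-12,2)
        mid=np.array([(t[abs(s-q)<1.5].min()+t[abs(s-q)<1.5].max())/2 for q in b]);k=np.polyfit(b,mid,1)
        d=d+n*k[0];d/=np.linalg.norm(d)
    p=p+n*k[1]
    print(name,'heading',round(np.degrees(np.arctan2(d[1],d[0])),2),'len',round(s1-s0,1),'resid',round(np.std(mid-np.polyval(k,b)),2),'origin from tail',np.round(p+d*(s0+tail),1))
    return p,d
def red(): return big((S>120)&((H<6)|(H>170))&(V>40))
def brown(): return big((S>90)&(H>6)&(H<32)&(V>40)&(np.arange(640)<380)&(np.arange(640)>250))
def pale(): return big((S>60)&(H>8)&(H<32)&(V>60)&(np.arange(640)>380))
if __name__=='__main__':
    g=np.array([.2,1])
    p,d=measure('brayer',brown(),.015,70,g)
    v,u=np.nonzero(red());X=wplane(f,u,v,.018)[:,:2]*1000
    r=cv2.minAreaRect(X.astype(np.float32));print('roller',np.round(r[0],1),np.round(r[1],1),round(r[2],1),'origin',np.round(np.array(r[0])-82*d,1))
    measure('loop',pale(),.010,60,g)
E
python3 tool2.py
```

```text
brayer heading 76.71 len 125.9 resid 0.35 origin from tail [448.4 147.1]
roller [467.3 230.5] [27.4 67.2] 76.9 origin [448.4 150.7]
loop heading 77.84 len 133.0 resid 0.21 origin from tail [568.2 164. ]
```

send_rows --steps '[{"dx": 0.64, "dy": -0.55, "dz": 5, "yaw": 0, "gripper": 0.6}, {"dx": 0.64, "dy": -0.55, "dz": 10, "yaw": 0, "gripper": 0.6}, {"dx": 0.64, "dy": -0.55, "dz": 11.9, "yaw": 0, "gripper": 0.6}, {"dx": 0.64, "dy": -0.55, "dz": 11.9, "yaw": 0, "gripper": 0.6}, {"dx": 0.64, "dy": -0.55, "dz": 11.9, "yaw": 0, "gripper": 0.6}]'

```text
clock: 3.38
tcp_pos: [0.4485, 0.1513, 0.0277]
orientation: [2.465, 1.946, 0.004]
contact_force: [-0.5, 0.7, -0.3]
grip_width: 0.0512
gripper_force: 0.0
```

send_rows --steps '[{"dx": 0, "dy": 0, "dz": 0, "yaw": 0, "gripper": 0.1}, {"dx": 0, "dy": 0, "dz": 0, "yaw": 0, "gripper": 0.1}, {"dx": 0, "dy": 0, "dz": 0, "yaw": 0, "gripper": 0.1}, {"dx": 0, "dy": 0, "dz": 0, "yaw": 0, "gripper": 0.1}, {"dx": 0, "dy": 0, "dz": 0, "yaw": 0, "gripper": 0.1}]' --force 60

```text
clock: 4.0
tcp_pos: [0.4482, 0.1513, 0.0275]
orientation: [2.464, 1.947, 0.003]
contact_force: [-1.2, -0.5, 8.9]
grip_width: 0.023
gripper_force: 58.3
```

```bash
python3 -c "
from h import *
grab('wrist','w3')
go((448.4,150.5,28,76.7))";python3 tool2.py
```

```text
t 4.05 p [448.2 151.3  27.5] h 76.62 tilt z [ 0.0023 -0.     -1.    ] j [-0.06  0.56 -0.49  2.16  0.52  0.53 -1.17] F [-1.5 -1.7  9.5] w 23.1
(448.4, 150.5, 28, 76.7) dx,dy,dz [-0.07  0.04 -0.05] yaw -0.08
brayer heading 77.14 len 95.3 resid 0.14 origin from tail [456.1 177.1]
roller [468.2 229.8] [28.2 70.1] 77.0 origin [450.  149.9]
loop heading 77.47 len 134.4 resid 0.21 origin from tail [567.6 163.3]
```

send_rows --steps '[{"dx": 0, "dy": 0, "dz": -4, "yaw": 0, "gripper": 0.1}, {"dx": 0, "dy": 0, "dz": -9, "yaw": 0, "gripper": 0.1}, {"dx": -2, "dy": 0.5, "dz": -14, "yaw": 5, "gripper": 0.1}, {"dx": -6, "dy": 1.5, "dz": -17, "yaw": 15, "gripper": 0.1}, {"dx": -11, "dy": 2.6, "dz": -17, "yaw": 25, "gripper": 0.1}]'

```text
clock: 4.68
tcp_pos: [0.4488, 0.038, 0.1993]
orientation: [2.829, 1.361, 0.01]
contact_force: [0.7, -0.7, -1.5]
grip_width: 0.0226
gripper_force: 59.9
```

```bash
python3 -c "
from h import *
go((449,-186,150,-7.6))"
```

```text
t 4.67 p [448.8  38.  199.3] h 51.39 tilt z [ 6.6e-03  5.0e-04 -1.0e+00] j [ 0.28  0.22 -0.56  2.1   0.16  0.85 -1.05] F [ 0.7 -0.7 -1.5] w 22.6
(449, -186, 150, -7.6) dx,dy,dz [-17.51  13.97   4.92] yaw 58.99
```

send_rows --steps '[{"dx": -3.5, "dy": 2.8, "dz": 0, "yaw": 10.5, "gripper": 0.1}, {"dx": -7, "dy": 5.6, "dz": 0, "yaw": 21, "gripper": 0.1}, {"dx": -10.5, "dy": 8.4, "dz": 0, "yaw": 31.5, "gripper": 0.1}, {"dx": -14, "dy": 11.2, "dz": 2, "yaw": 42, "gripper": 0.1}, {"dx": -17.5, "dy": 14, "dz": 4, "yaw": 52.5, "gripper": 0.1}]'

```text
clock: 5.3
tcp_pos: [0.4481, -0.1874, 0.1564]
orientation: [3.141, -0.034, 0.002]
contact_force: [0.0, -0.0, -1.9]
grip_width: 0.0231
gripper_force: 59.9
```

send_rows --steps '[{"dx": 0, "dy": 0, "dz": 1, "yaw": 6.5, "gripper": 0.1}, {"dx": 0, "dy": 0, "dz": 1, "yaw": 6.5, "gripper": 0.1}, {"dx": 0, "dy": 0, "dz": 1, "yaw": 6.5, "gripper": 0.1}, {"dx": 0, "dy": 0, "dz": 1, "yaw": 6.5, "gripper": 0.1}]'

```text
clock: 5.8
tcp_pos: [0.4487, -0.1854, 0.1469]
orientation: [3.135, -0.198, 0.002]
contact_force: [0.3, -1.1, -1.8]
grip_width: 0.0229
gripper_force: 59.9
```

```bash
python3 -c "
from h import *
grab('wrist','w4')
go((449,-186,100,-7.6))"
```

```text
t 5.85 p [ 448.6 -185.5  146.8] h -7.26 tilt z [ 1.1e-03 -2.0e-04 -1.0e+00] j [ 0.46  0.33 -0.24  2.09  0.11  0.74 -1.54] F [ 0.1  0.2 -2.2] w 23.0
(449, -186, 100, -7.6) dx,dy,dz [0.04 0.05 4.68] yaw 0.34
```

View pics/w4.png

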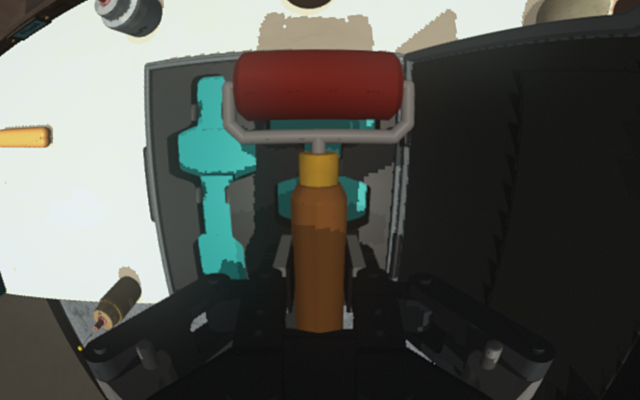

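The view shows the brayer held, with its roller at (318,85) and handle axis at u≈320. The finger cut is visible beneath it at (278..368, 200), and the loop pocket is at (215,70..275). I'll check the pocket and the held tool in the same image.

```bash
python3 - <<'E'
import case,pock,numpy as np
from h import *
f=dict(np.load('wrist.npz'));case.f=f;case.Z=wpts(f)[...,2]*1000
a,c,z=case.rect(-7.6,472,-150);z=cv2.medianBlur(z,5)
# loop pocket mid line and ends, finger-cut edges of brayer
m=(z<25)&(z>0)
for x in (-40,-30,15,20,25,30,65,70,75):
    i=np.argmin(abs(a-x));J=np.nonzero(m[i]&(a>3)&(a<97))[0]
    if len(J): print('loop row',x,a[J[0]],a[J[-1]])
for y in (20,25,75,80):
    j=np.argmin(abs(a-y));I=np.nonzero(m[:,j]&(abs(a-22)<32))[0]
    if len(I):print('fc col',y,a[I[0]],a[I[-1]],(a[I[0]]+a[I[-1]])/2)
j=np.argmin(abs(a-50));I=np.nonzero(m[:,j]&(abs(a)<97))[0];print('loop ends',a[I[0]],a[I[-1]])
for x in (-25,-18,-10):
    i=np.argmin(abs(a-x));r=(cv2.cvtColor(c[i:i+1],cv2.COLOR_RGB2HSV)[0]);tq=(r[:,0]>80)&(r[:,0]<98)&(r[:,1]>80);J=np.nonzero(tq&(a<5)&(a>-90))[0];print('brayer fc row',x,a[J[0]],a[J[-1]])
import tool2
tool2.f=f;hsv=cv2.cvtColor(f['color'],cv2.COLOR_RGB2HSV);tool2.H,tool2.S,tool2.V=[hsv[...,i] for i in range(3)]
p,d=tool2.measure('brayer',tool2.brown(),.134,70,np.array([1,-.1]))
v,u=np.nonzero(tool2.red());X=wplane(f,u,v,.137)[:,:2]*1000
r=cv2.minAreaRect(X.astype(np.float32));q=np.array(r[0]);print('roller',np.round(q,1),np.round(r[1],1),round(r[2],1))
print('axis lateral at origin:', np.round(p+d*((np.array([448.6,-185.5])-p)@d),1))
E
```

```text
brayer x ends -91.75 81.25 maxw fingercut 75.5 fc x -37.0 0.5 slope deg 0.02
   fc centre case-ish -18.25 -38.67 world [ 448.8 -185.9] heading -7.58
   widths [(np.float64(-91.5), np.float64(18.0)), (np.float64(-85.5), np.float64(34.0)), (np.float64(-79.5), np.float64(34.0)), (np.float64(-73.5), np.float64(34.5)), (np.float64(-67.5), np.float64(31.5)), (np.float64(-61.5), np.float64(32.5)), (np.float64(-55.5), np.float64(29.5)), (np.float64(-49.5), np.float64(22.5)), (np.float64(-43.5), np.float64(22.0)), (np.float64(-37.5), np.float64(55.0)), (np.float64(-31.5), np.float64(74.5)), (np.float64(-25.5), np.float64(73.5)), (np.float64(-19.5), np.float64(73.5)), (np.float64(-13.5), np.float64(75.5)), (np.float64(-7.5), np.float64(75.0)), (np.float64(-1.5), np.float64(67.0)), (np.float64(4.5), np.float64(25.0)), (np.float64(10.5), np.float64(22.0)), (np.float64(16.5), np.float64(23.0)), (np.float64(22.5), np.float64(29.0)), (np.float64(28.5), np.float64(34.5)), (np.float64(34.5), np.float64(70.5)), (np.float64(40.5), np.float64(85.5)), (np.float64(46.5), np.float64(85.5)), (np.float64(52.
[... 1379 characters left out ...]
64(65.5), np.float64(30.0)), (np.float64(71.5), np.float64(29.5)), (np.float64(77.5), np.float64(29.5)), (np.float64(83.5), np.float64(21.5))]
loop row -40 35.0 62.0
loop row -30 35.0 62.0
loop row 15 12.0 84.5
loop row 20 11.5 85.0
loop row 25 12.0 85.0
loop row 30 25.5 85.0
loop row 65 38.5 62.0
loop row 70 38.5 61.5
loop row 75 37.5 62.0
fc col 20 4.0 28.0 16.0
fc col 25 2.5 29.5 16.0
fc col 75 3.5 41.5 22.5
fc col 80 6.0 40.0 23.0
loop ends -83.0 85.0
brayer fc row -25 -75.0 -4.5
brayer fc row -18 -75.5 -4.5
brayer fc row -10 -75.0 -4.5
brayer heading -7.11 len 95.4 resid 0.11 origin from tail [ 477.2 -188.7]
roller [ 530.6 -194.9] [70.3 28.5] 82.7
axis lateral at origin: [ 448.6 -185.1]
```

send_rows --steps '[{"dx": 0.05, "dy": 0.2, "dz": 4, "yaw": 0.4, "gripper": 0.1}, {"dx": 0.05, "dy": 0.2, "dz": 7, "yaw": 0.4, "gripper": 0.1}, {"dx": 0.05, "dy": 0.2, "dz": 8.5, "yaw": 0.4, "gripper": 0.1}, {"dx": 0.05, "dy": 0.2, "dz": 9.2, "yaw": 0.4, "gripper": 0.1}, {"dx": 0.05, "dy": 0.2, "dz": 9.7, "yaw": 0.4, "gripper": 0.1}]'

```text
clock: 6.48
tcp_pos: [0.4491, -0.1881, 0.0496]
orientation: [3.134, -0.213, 0.002]
contact_force: [-0.2, 0.7, -1.7]
grip_width: 0.0225
gripper_force: 59.9
```

```bash
python3 -c "
from h import *
go((448.8,-187.6,35.5,-7.6))"
```

```text
t 6.47 p [ 449.1 -188.1   49.6] h -7.77 tilt z [ 1.3e-03 -4.0e-04 -1.0e+00] j [ 0.43  0.5  -0.19  2.14  0.18  0.52 -1.61] F [-0.2  0.7 -1.7] w 22.5
(448.8, -187.6, 35.5, -7.6) dx,dy,dz [-0.04 -0.05  1.41] yaw -0.17
```

No contact with the foam, so the tool is inside the pocket. Pressing now.

send_rows --steps '[{"dx": 0, "dy": 0, "dz": 0.4, "yaw": 0, "gripper": 0.1}, {"dx": 0, "dy": 0, "dz": 0.7, "yaw": 0, "gripper": 0.1}, {"dx": 0, "dy": 0, "dz": 1.0, "yaw": 0, "gripper": 0.1}]'

```text
clock: 6.85
tcp_pos: [0.4498, -0.1882, 0.0407]
orientation: [3.134, -0.213, 0.004]
contact_force: [-2.1, 0.7, 14.6]
grip_width: 0.0228
gripper_force: 61.7
```

send_rows --steps '[{"dx": 0, "dy": 0, "dz": 0.2, "yaw": 0, "gripper": 0.1}, {"dx": 0, "dy": 0, "dz": 0.4, "yaw": 0, "gripper": 0.1}, {"dx": 0, "dy": 0, "dz": 0.45, "yaw": 0, "gripper": 0.1}]'

```text
clock: 7.22
tcp_pos: [0.45, -0.1881, 0.0357]
orientation: [3.134, -0.213, 0.005]
contact_force: [1.3, 0.4, 5.6]
grip_width: 0.0231
gripper_force: 60.6
```

send_rows --steps '[{"dx": 0, "dy": 0, "dz": 0.15, "yaw": 0, "gripper": 0.1}, {"dx": 0, "dy": 0, "dz": 0.15, "yaw": 0, "gripper": 0.1}]'

```text
clock: 7.48
tcp_pos: [0.45, -0.1881, 0.0353]
orientation: [3.133, -0.213, 0.005]
contact_force: [-3.6, 2.6, 23.6]
grip_width: 0.0228
gripper_force: 62.4
```

send_rows --steps '[{"dx": 0, "dy": 0, "dz": -0.1, "yaw": 0, "gripper": 0.46}, {"dx": 0, "dy": 0, "dz": -0.1, "yaw": 0, "gripper": 0.46}, {"dx": 0, "dy": 0, "dz": -0.1, "yaw": 0, "gripper": 0.46}, {"dx": 0, "dy": 0, "dz": -4, "yaw": 0, "gripper": 0.46}, {"dx": 0, "dy": 0, "dz": -10, "yaw": 0, "gripper": 0.46}]'

```text
clock: 8.1
tcp_pos: [0.447, -0.1875, 0.1327]
orientation: [-3.133, 0.213, 0.007]
contact_force: [0.9, -0.6, -0.5]
grip_width: 0.0392
gripper_force: 0.0
```

send_rows --steps '[{"dx": 0, "dy": 0, "dz": -5, "yaw": -1, "gripper": 0.8}, {"dx": 0, "dy": 0, "dz": -5, "yaw": -1, "gripper": 0.8}, {"dx": 0, "dy": 0, "dz": -5, "yaw": -1, "gripper": 0.8}]'

```text
clock: 8.48
tcp_pos: [0.4479, -0.188, 0.1827]
orientation: [-3.136, 0.186, 0.001]
contact_force: [0.0, 0.7, 0.3]
grip_width: 0.0683
gripper_force: 0.0
```

```bash
python3 -c "
from h import *
grab('wrist','w5')
go((567.5,164,150,77.7))"
```

```text
t 8.53 p [ 447.5 -187.8  182. ] h -6.79 tilt z [-2.2e-03  6.0e-04 -1.0e+00] j [ 0.49  0.28 -0.26  2.06  0.09  0.82 -1.51] F [ 0.2  0.3 -0.3] w 68.6
(567.5, 164, 150, 77.7) dx,dy,dz [  7.76 -36.35   3.2 ] yaw -84.49
```

View pics/w5.png

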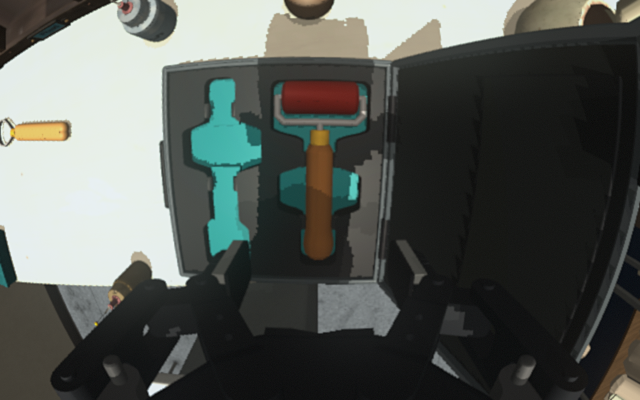

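The brayer lies in its pocket (roller at (320,97), handle down to (320,258)). I'll check its height and the loop pocket from this still view.

```bash
cp wrist.npz w5.npz; python3 - <<'E'
import case
from h import *
f=dict(np.load('w5.npz'));case.f=f;P=wpts(f)*1000;case.Z=P[...,2]
hsv=cv2.cvtColor(f['color'],cv2.COLOR_RGB2HSV)
rb=(hsv[...,1]>120)&((hsv[...,0]<6)|(hsv[...,0]>170));rb[130:]=0;rb[:,:260]=0;rb[:,380:]=0
print('roller top z',np.round(np.percentile(P[rb][:,2],[50,90,97]),1),'handle top z front,mid,tail',[np.round(np.median(P[v-2:v+3,316:324,2]),1) for v in (155,190,220,240)],'foam',np.round(np.median(P[130:170,264:276,2]),1))
a,c,z=case.rect(-7.6,472,-150);z=cv2.medianBlur(z,5);m=(z<25)&(z>0)
for x in (-40,-30,12,17,22,27,32,65,70,75):
    i=np.argmin(abs(a-x));J=np.nonzero(m[i]&(a>3)&(a<97))[0];print('loop row',x,a[J[0]],a[J[-1]],(a[J[0]]+a[J[-1]])/2)
for y in (20,25,75,80):
    j=np.argmin(abs(a-y));I=np.nonzero(m[:,j]&(abs(a-22)<32))[0];print('fc col',y,a[I[0]],a[I[-1]],(a[I[0]]+a[I[-1]])/2)
E
```

```text
roller top z [36.2 38.3 38.9] handle top z front,mid,tail [np.float64(35.0), np.float64(35.0), np.float64(35.0), np.float64(36.2)] foam 30.4
loop row -40 36.0 62.0 49.0
loop row -30 36.0 62.0 49.0
loop row 12 12.0 86.0 49.0
loop row 17 12.0 85.0 48.5
loop row 22 13.0 85.0 49.0
loop row 27 12.0 85.5 48.75
loop row 32 12.0 85.0 48.5
loop row 65 35.5 62.5 49.0
loop row 70 35.5 62.0 48.75
loop row 75 35.5 62.0 48.75
fc col 20 4.0 40.5 22.25
fc col 25 2.0 42.5 22.25
fc col 75 3.5 42.0 22.75
fc col 80 5.5 39.5 22.5
```

send_rows --steps '[{"dx": 0.5, "dy": -5, "dz": 0, "yaw": -10.5, "gripper": 0.7}, {"dx": 1.5, "dy": -11, "dz": 0, "yaw": -21, "gripper": 0.7}, {"dx": 3, "dy": -17, "dz": 0, "yaw": -31.5, "gripper": 0.7}, {"dx": 4, "dy": -23, "dz": 0, "yaw": -42, "gripper": 0.7}, {"dx": 5.5, "dy": -29, "dz": 0, "yaw": -52.5, "gripper": 0.7}]'

```text
clock: 9.15
tcp_pos: [0.5366, 0.0951, 0.1814]
orientation: [-2.89, -1.229, 0.005]
contact_force: [0.9, -1.4, 1.3]
grip_width: 0.0601
gripper_force: 0.0
```

```bash
python3 -c "
from h import *
go((567.5,163,150,77.7))"
```

```text
t 9.15 p [536.6  95.1 181.4] h 46.06 tilt z [-3.2e-03 -5.0e-04 -1.0e+00] j [ 0.14  0.4  -0.53  1.91  0.26  0.9  -1.29] F [ 0.9 -1.4  1.3] w 60.1
(567.5, 163, 150, 77.7) dx,dy,dz [ 7.04 -2.48  3.12] yaw -31.64
```

send_rows --steps '[{"dx": 3, "dy": -1, "dz": 1, "yaw": -10.5, "gripper": 0.6}, {"dx": 6, "dy": -2, "dz": 2, "yaw": -21, "gripper": 0.6}, {"dx": 7, "dy": -2.5, "dz": 3.1, "yaw": -31.5, "gripper": 0.6}, {"dx": 7, "dy": -2.5, "dz": 3.1, "yaw": -31.5, "gripper": 0.6}, {"dx": 7, "dy": -2.5, "dz": 3.1, "yaw": -31.5, "gripper": 0.6}]'

```text
clock: 9.78
tcp_pos: [0.5678, 0.1602, 0.1513]
orientation: [-2.458, -1.955, 0.003]
contact_force: [0.1, -1.0, 0.3]
grip_width: 0.0509
gripper_force: 0.0
```

```bash
cat > lo.py <<'E'
from h import *
import tool2,sys
f=grab('wrist',sys.argv[1]);tool2.f=f;hsv=cv2.cvtColor(f['color'],cv2.COLOR_RGB2HSV);tool2.H,tool2.S,tool2.V=[hsv[...,i] for i in range(3)]
zz=float(sys.argv[2]);h=np.radians(float(sys.argv[3]))
u=np.arange(640)
m=tool2.big((tool2.S>60)&(tool2.H>8)&(tool2.H<32)&(tool2.V>60)&(u>230)&(u<420)&(np.arange(400)<300)[:,None])
v,u=np.nonzero(m);print('px',u.min(),u.max(),v.min(),v.max())
p,d=tool2.measure('loop',m,zz,60,np.array([np.cos(h),np.sin(h)]))
X=wplane(f,u,v,zz)[:,:2]*1000;s=(X-p)@d;print('ferrule end',np.round(p+d*s.max(),1),'tail',np.round(p+d*s.min(),1))
T=status.get_obs()['tcp_pos'][:2]*1000;print('axis pt nearest tcp',np.round(p+d*((T-p)@d),1))
go((567.5,163,28,77.7))
E
python3 lo.py w6 .010 77
```

```text
px 303 331 105 252
loop heading 77.4 len 131.4 resid 0.25 origin from tail [569.  164.4]
ferrule end [584.6 234.2] tail [555.9 105.9]
axis pt nearest tcp [568.  160.1]
t 9.82 p [568.1 160.1 151.9] h 77.0 tilt z [-9.e-04 -7.e-04 -1.e+00] j [ 0.09  0.54 -0.63  1.82  0.39  0.91 -0.94] F [-0.4  0.3  0. ] w 51.4
(567.5, 163, 28, 77.7) dx,dy,dz [ 0.29 -0.11 12.39] yaw -0.7
```

View pics/w6.png

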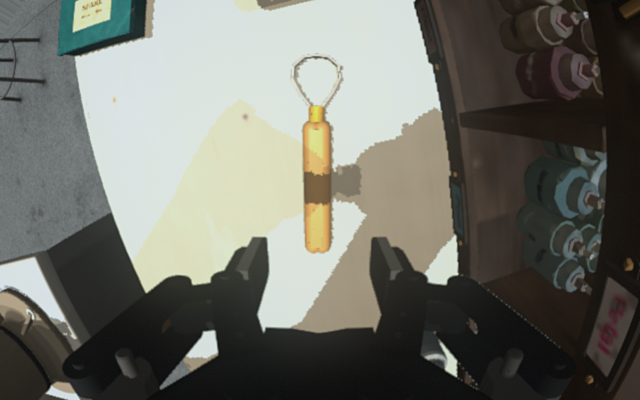

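The loop tool is centred under the gripper: loop tip at (318,53), ferrule/wood border at v≈122, tail at v≈252.

```bash
python3 - <<'E'
from h import *
f=dict(np.load('wrist.npz'));d=np.array([np.cos(np.radians(77.4)),np.sin(np.radians(77.4))])
for u,v,z,o in((318,53.5,.008,116),(317,122,.014,60),(317,252,.008,-60),(317,252,.012,-60)):
    X=wplane(f,u,v,z)[:2]*1000;print(u,v,np.round(X,1),'origin',np.round(X-o*d,1))
E
```

```text
318 53.5 [595.7 276.9] origin [570.4 163.7]
317 122 [581.9 220.2] origin [568.8 161.7]
317 252 [555.2 105.1] origin [568.3 163.7]
317 252 [555.6 107. ] origin [568.7 165.5]
```

send_rows --steps '[{"dx": 0.36, "dy": 0, "dz": 5, "yaw": -0.4, "gripper": 0.6}, {"dx": 0.36, "dy": 0, "dz": 10, "yaw": -0.4, "gripper": 0.6}, {"dx": 0.36, "dy": 0, "dz": 12.4, "yaw": -0.4, "gripper": 0.6}, {"dx": 0.36, "dy": 0, "dz": 12.4, "yaw": -0.4, "gripper": 0.6}, {"dx": 0.36, "dy": 0, "dz": 12.4, "yaw": -0.4, "gripper": 0.6}]'

```text
clock: 10.45
tcp_pos: [0.57, 0.1646, 0.0297]
orientation: [2.449, 1.967, 0.003]
contact_force: [0.7, 0.6, 0.9]
grip_width: 0.0512
gripper_force: 0.0
```

send_rows --steps '[{"dx": 0, "dy": 0, "dz": 0, "yaw": 0, "gripper": 0.1}, {"dx": 0, "dy": 0, "dz": 0, "yaw": 0, "gripper": 0.1}, {"dx": 0, "dy": 0, "dz": 0, "yaw": 0, "gripper": 0.1}, {"dx": 0, "dy": 0, "dz": 0, "yaw": 0, "gripper": 0.1}, {"dx": 0, "dy": 0, "dz": 0, "yaw": 0, "gripper": 0.1}]' --force 60

```text
clock: 11.08
tcp_pos: [0.57, 0.1648, 0.0299]
orientation: [2.447, 1.968, 0.003]
contact_force: [-1.5, -0.5, 7.0]
grip_width: 0.0217
gripper_force: 58.5
```

```bash
python3 lo.py w7 .010 77
```

```text
px 293 345 109 299
loop heading 77.53 len 96.0 resid 0.14 origin from tail [579.4 198.1]
ferrule end [587.1 233.3] tail [566.4 139.5]
axis pt nearest tcp [571.9 164.3]
t 11.12 p [570.  164.8  29.9] h 77.6 tilt z [ 2.2e-03  1.0e-04 -1.0e+00] j [ 0.01  0.7  -0.53  1.87  0.53  0.71 -1.05] F [-2.1 -1.6  7. ] w 21.7
(567.5, 163, 28, 77.7) dx,dy,dz [-0.23 -0.2   0.19] yaw -0.1
```

send_rows --steps '[{"dx": 0, "dy": 0, "dz": -4, "yaw": 0, "gripper": 0.1}, {"dx": 0, "dy": 0, "dz": -9, "yaw": 0, "gripper": 0.1}, {"dx": -3, "dy": 0, "dz": -14, "yaw": -10, "gripper": 0.1}, {"dx": -7, "dy": 0, "dz": -16, "yaw": -20, "gripper": 0.1}, {"dx": -12, "dy": 0, "dz": -16, "yaw": -30, "gripper": 0.1}]'

```text
clock: 11.75
tcp_pos: [0.5444, 0.0473, 0.191]
orientation: [1.843, 2.539, 0.005]
contact_force: [0.4, -1.2, -2.0]
grip_width: 0.0216
gripper_force: 59.3
```

```bash
python3 -c "
from h import *
go((499.5,-104.4,150,172.4))"
```

```text
t 11.75 p [544.4  47.3 191. ] h 108.03 tilt z [ 5.3e-03  1.0e-04 -1.0e+00] j [ 0.43  0.45 -0.79  1.89  0.39  0.95 -0.24] F [ 0.4 -1.2 -2. ] w 21.6
(499.5, -104.4, 150, 172.4) dx,dy,dz [-13.03  -8.99   4.08] yaw -64.37
```

send_rows --steps '[{"dx": -2.5, "dy": -1.6, "dz": 0, "yaw": -10.5, "gripper": 0.1}, {"dx": -5, "dy": -3.4, "dz": 0, "yaw": -21, "gripper": 0.1}, {"dx": -8, "dy": -5.4, "dz": 0, "yaw": -31.5, "gripper": 0.1}, {"dx": -10.5, "dy": -7.2, "dz": 2, "yaw": -42, "gripper": 0.1}, {"dx": -13, "dy": -9, "dz": 4, "yaw": -52.5, "gripper": 0.1}]'

```text
clock: 12.38
tcp_pos: [0.4967, -0.1052, 0.1485]
orientation: [0.534, 3.094, -0.002]
contact_force: [1.3, -0.6, -2.2]
grip_width: 0.0214
gripper_force: 59.4
```

send_rows --steps '[{"dx": 0, "dy": 0, "dz": 0, "yaw": -10, "gripper": 0.1}, {"dx": 0, "dy": 0, "dz": 0, "yaw": -11.9, "gripper": 0.1}, {"dx": 0, "dy": 0, "dz": 0, "yaw": -11.9, "gripper": 0.1}, {"dx": 0, "dy": 0, "dz": 0, "yaw": -11.9, "gripper": 0.1}, {"dx": 0, "dy": 0, "dz": 0, "yaw": -11.9, "gripper": 0.1}]'

```text
clock: 13.0
tcp_pos: [0.4971, -0.1034, 0.1485]
orientation: [0.219, 3.134, -0.001]
contact_force: [0.2, 0.5, -0.9]
grip_width: 0.0217
gripper_force: 59.4
```

```bash
python3 lo.py w8 .130 172; python3 - <<'E'
import case
from h import *
f=dict(np.load('wrist.npz'));case.f=f;case.Z=wpts(f)[...,2]*1000
a,c,z=case.rect(-7.6,472,-150);z=cv2.medianBlur(z,5);m=(z<25)&(z>0)
h=cv2.cvtColor(c,cv2.COLOR_RGB2HSV);t=(h[...,0]>80)&(h[...,0]<98)&(h[...,1]>80)
for n,q in(('z',m),('col',t)):
  for x in (-80,-70,-60,-40,-30,12,17,22,27,32):
    i=np.argmin(abs(a-x));J=np.nonzero(q[i]&(a>3)&(a<97))[0]
    if len(J):print(n,'loop row',x,a[J[0]],a[J[-1]],(a[J[0]]+a[J[-1]])/2)
  for y in (20,25,75,80):
    j=np.argmin(abs(a-y));I=np.nonzero(q[:,j]&(abs(a-22)<32))[0]
    if len(I):print(n,'fc col',y,a[I[0]],a[I[-1]],(a[I[0]]+a[I[-1]])/2)
s=status.get_obs()['tcp_pos']*1000;print(s)
E
```

```text
px 292 345 109 299
loop heading 172.24 len 95.3 resid 0.12 origin from tail [464.6 -98.7]
ferrule end [429.7 -93.9] tail [ 524.1 -106.8]
axis pt nearest tcp [ 497.1 -103.1]
t 13.05 p [ 497.1 -103.5  148.4] h 172.01 tilt z [ 3.e-04 -4.e-04 -1.e+00] j [ 0.88  0.54 -1.01  2.    0.58  0.92  0.99] F [ 0.8 -0.3 -1. ] w 21.3
(567.5, 163, 28, 77.7) dx,dy,dz [-3.26 27.38 12.03] yaw 94.31
z loop row -80 27.0 72.0 49.5
z loop row -70 29.5 70.0 49.75
z loop row -60 27.5 73.0 50.25
z loop row -40 36.0 63.5 49.75
z loop row -30 36.0 63.0 49.5
z loop row 12 12.5 86.5 49.5
z loop row 17 12.5 86.5 49.5
z loop row 22 13.0 86.5 49.75
z loop row 27 12.5 86.5 49.5
z loop row 32 12.5 86.5 49.5
z fc col 20 3.0 39.0 21.0
z fc col 25 2.0 40.5 21.25
z fc col 75 2.5 40.5 21.5
z fc col 80 3.5 38.5 21.0
col loop row -80 27.5 72.5 50.0
col loop row -70 29.5 70.5 50.0
col loop row -60 27.5 72.5 50.0
col loop row -40 36.5 63.5 50.0
col loop row -30 36.5 64.0 50.25
col loop row 12 16.0 84.5 50.25
col loop row 17 16.0 85.0 50.5
col loop row 22 15.5 85.0 50.25
col loop row 27 15.5 84.5 50.0
col loop row 32 20.5 82.0 51.25
col fc col 20 4.0 31.5 17.75
col fc col 25 3.0 32.5 17.75
col fc col 75 2.0 34.5 18.25
col fc col 80 4.0 33.0 18.5
[ 497.0808066  -103.51426437  148.40439984]
```

send_rows --steps '[{"dx": 0, "dy": -0.05, "dz": 4, "yaw": -0.2, "gripper": 0.1}, {"dx": 0, "dy": -0.05, "dz": 7, "yaw": -0.2, "gripper": 0.1}, {"dx": 0, "dy": -0.05, "dz": 8, "yaw": -0.2, "gripper": 0.1}, {"dx": 0, "dy": -0.05, "dz": 8, "yaw": -0.2, "gripper": 0.1}, {"dx": 0, "dy": -0.05, "dz": 8, "yaw": -0.2, "gripper": 0.1}]'

```text
clock: 13.68
tcp_pos: [0.4978, -0.1042, 0.0693]
orientation: [0.213, 3.133, -0.0]
contact_force: [0.6, -0.6, -0.6]
grip_width: 0.0218
gripper_force: 59.4
```

```bash
python3 lo.py w9 .048 172; python3 - <<'E'
import case
from h import *
f=dict(np.load('wrist.npz'));case.f=f;P=wpts(f)*1000;case.Z=P[...,2]
a,c,z=case.rect(-7.6,472,-150);z=cv2.medianBlur(z,5);m=(z<25)&(z>0)
for x in (-80,-70,-60,-50,12,17,22,27,32):
    i=np.argmin(abs(a-x));J=np.nonzero(m[i]&(a>3)&(a<97))[0]
    if len(J):print('loop row',x,a[J[0]],a[J[-1]],(a[J[0]]+a[J[-1]])/2)
for y in (17,20,25,72,75,80):
    j=np.argmin(abs(a-y));I=np.nonzero(m[:,j]&(abs(a-22)<32))[0]
    if len(I):print('fc col',y,a[I[0]],a[I[-1]],(a[I[0]]+a[I[-1]])/2)
for y in (40,45,55,60):
    j=np.argmin(abs(a-y));I=np.nonzero(m[:,j]&(a<-20))[0]
    if len(I):print('head end col',y,a[I[0]],a[I[-1]])
print('rim case edges at -x:',[ (a[np.nonzero(z[:,np.argmin(abs(a-y))]>33)[0][0]]) for y in(30,50,70)])
# depth on the loop tool: wood top z along the axis
hsv=cv2.cvtColor(f['color'],cv2.COLOR_RGB2HSV)
for v in (115,130,160,200,240): print('v',v,'top',np.round(np.median(P[v-2:v+3,314:324],axis=(0,1)),1),hsv[v,319])
E
```

```text
px 291 345 109 299
loop heading 172.55 len 97.3 resid 0.13 origin from tail [467.2 -99.9]
ferrule end [430.2 -95.1] tail [ 526.7 -107.7]
axis pt nearest tcp [ 497.8 -103.9]
t 13.72 p [ 497.7 -104.3   69.3] h 172.21 tilt z [ 1.9e-03 -4.0e-04 -1.0e+00] j [ 0.78  0.65 -0.89  2.05  0.73  0.79  0.88] F [-0.1  0.3 -1.3] w 21.4
(567.5, 163, 28, 77.7) dx,dy,dz [-3.28 27.43  4.14] yaw 94.51
loop row -80 29.5 68.5 49.0
loop row -70 31.5 72.5 52.0
loop row -60 27.0 72.5 49.75
loop row -50 33.5 66.5 50.0
loop row 12 13.5 86.0 49.75
loop row 17 13.5 86.0 49.75
loop row 22 13.0 86.0 49.5
loop row 27 13.0 86.5 49.75
loop row 32 13.0 86.5 49.75
fc col 17 4.5 33.0 18.75
fc col 20 3.0 27.0 15.0
fc col 25 2.0 23.5 12.75
fc col 72 1.0 23.5 12.25
fc col 75 2.5 24.0 13.25
fc col 80 3.5 30.5 17.0
head end col 40 -107.5 -34.5
head end col 45 -94.0 -50.0
head end col 55 -93.5 -51.0
head end col 60 -107.5 -33.0
rim case edges at -x: [np.float64(-91.5), np.float64(-99.5), np.float64(-89.5)]
v 115 top [432.8 -95.2  53.8] [ 26 177 231]
v 130 top [439.3 -96.   53.5] [ 23 182 232]
v 160 top [452.  -97.7  55.6] [ 20 138 234]
v 200 top [ 469.6 -100.1   55.8] [ 19 142 232]
v 240 top [ 488.7 -102.7   55.7] [ 18 146 231]
```

send_rows --steps '[{"dx": 0.07, "dy": 0.04, "dz": 0.3, "yaw": 0.1, "gripper": 0.1}, {"dx": 0.07, "dy": 0.04, "dz": 0.8, "yaw": 0.1, "gripper": 0.1}, {"dx": 0.07, "dy": 0.04, "dz": 1.2, "yaw": 0.1, "gripper": 0.1}, {"dx": 0.07, "dy": 0.04, "dz": 1.2, "yaw": 0.1, "gripper": 0.1}]'

```text
clock: 14.22
tcp_pos: [0.496, -0.1037, 0.0558]
orientation: [-0.216, -3.133, -0.0]
contact_force: [0.1, -0.9, -0.8]
grip_width: 0.0213
gripper_force: 59.4
```

send_rows --steps '[{"dx": 0, "dy": 0, "dz": 0.2, "yaw": 0, "gripper": 0.1}, {"dx": 0, "dy": 0, "dz": 0.4, "yaw": 0, "gripper": 0.1}, {"dx": 0, "dy": 0, "dz": 0.6, "yaw": 0, "gripper": 0.1}]'

```text
clock: 14.6
tcp_pos: [0.4971, -0.1035, 0.0515]
orientation: [0.215, 3.133, -0.001]
contact_force: [-4.9, -0.5, 18.7]
grip_width: 0.0212
gripper_force: 61.4
```

send_rows --steps '[{"dx": 0, "dy": 0, "dz": 0.2, "yaw": 0, "gripper": 0.1}, {"dx": 0, "dy": 0, "dz": 0.4, "yaw": 0, "gripper": 0.1}, {"dx": 0, "dy": 0, "dz": 0.4, "yaw": 0, "gripper": 0.1}]'

```text
clock: 14.98
tcp_pos: [0.4975, -0.1036, 0.0475]
orientation: [0.215, 3.132, -0.001]
contact_force: [-1.3, -1.7, 9.8]
grip_width: 0.0216
gripper_force: 60.6
```

send_rows --steps '[{"dx": 0, "dy": 0, "dz": 0.2, "yaw": 0, "gripper": 0.1}, {"dx": 0, "dy": 0, "dz": 0.3, "yaw": 0, "gripper": 0.1}, {"dx": 0, "dy": 0, "dz": 0.3, "yaw": 0, "gripper": 0.1}]'

```text
clock: 15.35
tcp_pos: [0.4977, -0.1036, 0.0457]
orientation: [0.215, 3.131, -0.003]
contact_force: [-6.3, -1.0, 25.7]
grip_width: 0.0214
gripper_force: 62.3
```

send_rows --steps '[{"dx": 0, "dy": 0, "dz": -0.1, "yaw": 0, "gripper": 0.46}, {"dx": 0, "dy": 0, "dz": -0.1, "yaw": 0, "gripper": 0.46}, {"dx": 0, "dy": 0, "dz": -0.1, "yaw": 0, "gripper": 0.46}, {"dx": 0, "dy": 0, "dz": -4, "yaw": 0, "gripper": 0.46}, {"dx": 0, "dy": 0, "dz": -10, "yaw": 0, "gripper": 0.46}]'

```text
clock: 15.98
tcp_pos: [0.4949, -0.1037, 0.1428]
orientation: [-0.215, -3.13, -0.002]
contact_force: [1.4, -1.1, 0.6]
grip_width: 0.0396
gripper_force: 0.0
```

send_rows --steps '[{"dx": 0, "dy": -4, "dz": -6, "yaw": 0, "gripper": 0.3}, {"dx": 0, "dy": -4, "dz": -10, "yaw": 0, "gripper": 0}, {"dx": 0, "dy": -4, "dz": -10, "yaw": 0, "gripper": 0}, {"dx": 0, "dy": -4, "dz": -10, "yaw": 0, "gripper": 0}]'

```text
clock: 16.48
tcp_pos: [0.4901, -0.1435, 0.2424]
orientation: [-0.216, -3.133, 0.0]
contact_force: [0.1, -0.3, -0.1]
grip_width: 0.0003
gripper_force: 0.0
```

```bash
python3 - <<'E'
import case
from h import *
f=grab('wrist','w10');case.f=f;P=wpts(f)*1000;case.Z=P[...,2]
a,c,z=case.rect(-7.6,472,-150);z=cv2.medianBlur(z,5)
def at(x,y): i,j=np.argmin(abs(a-x)),np.argmin(abs(a-y));return round(float(np.median(z[i-3:i+4,j-3:j+4])),1)
print('brayer handle (exp 35)',[at(x,-40) for x in(-70,-50,-30,-10,10)],'roller(38)',[at(63,y) for y in(-60,-40,-20)])
print('loop handle (exp 32)',[at(x,49) for x in(-30,-10,0,20,40,60,75)],'foam',at(40,5) )
go()
# lid from the top and scene cameras
for n in('top','scene'):
    g=grab(n);X=pts(g)*1000
    q=(X-[472,-150,0]);C,S=np.cos(np.radians(-7.6)),np.sin(np.radians(-7.6))
    cx=C*q[...,0]+S*q[...,1];cy=-S*q[...,0]+C*q[...,1];Z=X[...,2]
    s=(abs(cx)<85)&(cy<-108)&(cy>-260)&(Z>45)&(Z<260)&(g['depth']>0)&(g['color'].max(-1)<75)
    if s.sum()>30:
        k=np.polyfit(Z[s],cy[s],1);print(n,s.sum(),'Zmax',np.percentile(Z[s],[50,99]),'cy=',k,'angle',np.degrees(np.arctan2(1,k[0])),'cy at top',np.polyval(k,np.percentile(Z[s],99)))
E
```

```text
brayer handle (exp 35) [37.3, 35.3, 35.2, 35.4, 35.5] roller(38) [36.7, 37.2, 36.9]
loop handle (exp 32) [31.6, 32.4, 32.4, 32.5, 32.2, 32.4, 32.1] foam 30.1
t 16.52 p [ 489.9 -143.2  241.9] h 172.14 tilt z [-2.1e-03  4.0e-04 -1.0e+00] j [ 1.05  0.43 -1.11  1.91  0.44  1.08  1.2 ] F [ 0.5 -0.2  0. ] w -0.4
top 400 Zmax [195.28921285 241.12555809] cy= [  -0.24323298 -100.59954514] angle 103.67075213379196 cy at top -159.24923405730567
scene 2761 Zmax [144.57216846 234.80477683] cy= [ -0.26283908 -97.00185066] angle 104.72647793632265 cy at top -158.71772262187056
```

Both tools are home with the lid still open at about 1.82 rad. Now the lid: I'll go up, turn, and check clearances behind it.

send_rows --steps '[{"dx": 0, "dy": 0, "dz": -3, "yaw": 10.5, "gripper": 0}, {"dx": 0, "dy": 0, "dz": -6, "yaw": 21, "gripper": 0}, {"dx": 0, "dy": 0, "dz": -8, "yaw": 31.5, "gripper": 0}, {"dx": 1, "dy": -2, "dz": -8, "yaw": 42, "gripper": 0}, {"dx": 2, "dy": -4, "dz": -8, "yaw": 52.5, "gripper": 0}]'

```text
clock: 17.25
tcp_pos: [0.465, -0.1801, 0.3224]
orientation: [-1.585, -2.711, -0.0]
contact_force: [-0.9, -0.4, -0.1]
grip_width: 0.0
gripper_force: 0.0
```

```bash
python3 - <<'E'
from h import *
for n in('top','scene'):
    g=dict(np.load(n+'.npz'));X=pts(g)*1000
    for y0 in range(-520,-260,20):
        s=(X[...,0]>380)&(X[...,0]<520)&(X[...,1]>y0)&(X[...,1]<y0+20)&(g['depth']>0)&(X[...,2]<500)
        print(n,y0,np.round(np.percentile(X[s][:,2],[50,98])) if s.sum()>5 else None,end=' | ')
    print()
go((444,-365,325,82.4),(444,-365,220,82.4))
E
```

```text
top -520 [20. 73.] | top -500 [10. 75.] | top -480 [10. 75.] | top -460 [ 9. 77.] | top -440 [ 8. 74.] | top -420 [ 2. 77.] | top -400 [ 1. 10.] | top -380 [2. 9.] | top -360 [ 2. 10.] | top -340 [234. 236.] | top -320 [228. 241.] | top -300 [175. 216.] | top -280 None | 
scene -520 [22. 70.] | scene -500 [-591.    0.] | scene -480 [-4.  1.] | scene -460 [-1. 15.] | scene -440 [12. 64.] | scene -420 [38. 73.] | scene -400 [-1.  2.] | scene -380 [-2.  4.] | scene -360 [-2.  2.] | scene -340 [-595.  231.] | scene -320 [216. 236.] | scene -300 [171. 231.] | scene -280 [ 98. 158.] | 
t 17.25 p [ 465.  -180.1  322.4] h 119.37 tilt z [-1.2e-03  7.0e-04 -1.0e+00] j [ 1.08  0.24 -0.96  1.84  0.21  1.17  0.56] F [-0.9 -0.4 -0.1] w 0.0
(444, -365, 325, 82.4) dx,dy,dz [-15.08 -10.89  -0.27] yaw 36.97
(444, -365, 220, 82.4) dx,dy,dz [-15.1  -10.89  10.23] yaw 36.97
```

send_rows --steps '[{"dx": -4, "dy": -2.9, "dz": 0, "yaw": 10, "gripper": 0}, {"dx": -8, "dy": -5.8, "dz": 0, "yaw": 20, "gripper": 0}, {"dx": -12, "dy": -8.7, "dz": 0, "yaw": 30, "gripper": 0}, {"dx": -15.6, "dy": -11.2, "dz": 0, "yaw": 37, "gripper": 0}, {"dx": -15.6, "dy": -11.2, "dz": 0, "yaw": 37, "gripper": 0}]'

```text
clock: 17.88
tcp_pos: [0.4434, -0.3748, 0.3211]
orientation: [-2.364, -2.065, 0.002]
contact_force: [-0.3, 0.7, -0.9]
grip_width: 0.0
gripper_force: 0.0
```

```bash
python3 -c "
from h import *
go((443,-372,220,82.4),(463,-170,220,82.4))"
```

```text
t 17.88 p [ 443.4 -374.8  321.1] h 82.25 tilt z [-0.0026  0.0013 -1.    ] j [ 1.16  0.35 -0.73  1.67  0.25  1.22  0.24] F [-0.3  0.7 -0.9] w 0.0
(443, -372, 220, 82.4) dx,dy,dz [ 0.27 -0.05 10.11] yaw -0.15
(463, -170, 220, 82.4) dx,dy,dz [20.55 -0.8  10.13] yaw -0.15
```

send_rows --steps '[{"dx": 0, "dy": 0, "dz": 5, "yaw": 0, "gripper": 0}, {"dx": 0, "dy": 0, "dz": 9.9, "yaw": 0, "gripper": 0}, {"dx": 0, "dy": 0, "dz": 9.9, "yaw": 0, "gripper": 0}, {"dx": 1.5, "dy": 0, "dz": 9.9, "yaw": 0, "gripper": 0}, {"dx": 3, "dy": 0, "dz": 9.9, "yaw": 0, "gripper": 0}]'

```text
clock: 18.5
tcp_pos: [0.4507, -0.3402, 0.2264]
orientation: [2.356, 2.073, 0.002]
contact_force: [0.4, 0.6, 0.4]
grip_width: 0.0003
gripper_force: 0.0
```

send_rows --steps '[{"dx": 1.5, "dy": 0, "dz": 0, "yaw": 0, "gripper": 0}, {"dx": 3, "dy": 0, "dz": 0, "yaw": 0, "gripper": 0}, {"dx": 4.5, "dy": 0, "dz": 0, "yaw": 0, "gripper": 0}, {"dx": 6, "dy": 0, "dz": 0, "yaw": 0, "gripper": 0}, {"dx": 7.5, "dy": 0, "dz": 0, "yaw": 0, "gripper": 0}]'

```text
clock: 19.12
tcp_pos: [0.4593, -0.267, 0.226]
orientation: [2.359, 2.072, -0.001]
contact_force: [-3.5, -2.0, 13.2]
grip_width: 0.0001
gripper_force: 2.3
```

send_rows --steps '[{"dx": 1.5, "dy": 0, "dz": 0, "yaw": 0, "gripper": 0}, {"dx": 3, "dy": 0, "dz": 0, "yaw": 0, "gripper": 0}, {"dx": 4.5, "dy": 0, "dz": 0, "yaw": 0, "gripper": 0}, {"dx": 6, "dy": 0, "dz": 0, "yaw": 0, "gripper": 0}, {"dx": 7, "dy": 0, "dz": 0, "yaw": 0, "gripper": 0}]'

```text
clock: 19.75
tcp_pos: [0.4678, -0.1964, 0.2241]
orientation: [-2.358, -2.075, -0.0]
contact_force: [0.9, -1.2, 0.5]
grip_width: 0.0002
gripper_force: 0.1
```

```bash
cat > lid.py <<'E'
from h import *
go()
for n in('top','scene'):
    g=grab(n);X=pts(g)*1000
    q=(X-[472,-150,0]);C,S=np.cos(np.radians(-7.6)),np.sin(np.radians(-7.6))
    cx=C*q[...,0]+S*q[...,1];cy=-S*q[...,0]+C*q[...,1];Z=X[...,2]
    s=(abs(cx)<95)&(cy<95)&(cy>-230)&(Z>28)&(Z<260)&(g['depth']>0)&(g['color'].max(-1)<110)
    for y0 in range(-220,100,20):
        b=s&(cy>y0)&(cy<y0+20)
        if b.sum()>15: print(n,y0,np.round(np.percentile(Z[b],[10,50,90])),end=' | ')
    print()
E
python3 lid.py
```

```text
t 19.75 p [ 467.8 -196.4  224.1] h 82.68 tilt z [-2.e-04  4.e-04 -1.e+00] j [ 0.93  0.34 -0.79  1.94  0.29  0.98 -0.12] F [ 0.9 -1.2  0.5] w 0.2
top -80 [127. 143. 151.] | top -60 [160. 176. 196.] | top -40 [ 32. 215. 230.] | top -20 [ 30.  35. 227.] | top 0 [29. 32. 36.] | top 20 [29. 32. 36.] | top 40 [29. 33. 37.] | top 60 [29. 33. 37.] | top 80 [29. 32. 35.] | 
scene -120 [33. 40. 46.] | scene -100 [29. 56. 83.] | scene -80 [ 30. 105. 126.] | scene -60 [ 33. 150. 200.] | scene -40 [ 31. 192. 246.] | scene -20 [ 29. 219. 225.] | scene 0 [28. 30. 32.] | scene 20 [28. 30. 31.] | scene 40 [29. 31. 35.] | scene 60 [28. 29. 31.] | scene 80 [28. 30. 32.] |
```

send_rows --steps '[{"dx": 1.5, "dy": 0, "dz": 0, "yaw": 0, "gripper": 0}, {"dx": 3, "dy": 0, "dz": 0, "yaw": 0, "gripper": 0}, {"dx": 4.5, "dy": 0, "dz": 0, "yaw": 0, "gripper": 0}, {"dx": 5.5, "dy": 0, "dz": 0, "yaw": 0, "gripper": 0}, {"dx": 5.5, "dy": 0, "dz": 0, "yaw": 0, "gripper": 0}]'

```text
clock: 20.48
tcp_pos: [0.4749, -0.1421, 0.2243]
orientation: [2.358, 2.076, 0.0]
contact_force: [0.8, 0.7, -0.0]
grip_width: -0.0002
gripper_force: 0.0
```

send_rows --steps '[{"dx": 0, "dy": 0, "dz": -4, "yaw": 0, "gripper": 0}, {"dx": 0, "dy": 0, "dz": -9, "yaw": 0, "gripper": 0}, {"dx": -6, "dy": 0, "dz": -9, "yaw": 0, "gripper": 0}, {"dx": -12, "dy": 0, "dz": -9, "yaw": 0, "gripper": 0}, {"dx": -18, "dy": 0, "dz": -9, "yaw": 0, "gripper": 0}]'

```text
clock: 21.1
tcp_pos: [0.4509, -0.3242, 0.3145]
orientation: [2.36, 2.072, -0.001]
contact_force: [1.6, -0.4, 1.3]
grip_width: 0.0
gripper_force: 0.0
```

send_rows --steps '[{"dx": 0, "dy": 0, "dz": 0, "yaw": 0, "gripper": 0}, {"dx": 0, "dy": 0, "dz": 0, "yaw": 0, "gripper": 0}, {"dx": 0, "dy": 0, "dz": 0, "yaw": 0, "gripper": 0}, {"dx": 0, "dy": 0, "dz": 0, "yaw": 0, "gripper": 0}, {"dx": 0, "dy": 0, "dz": 0, "yaw": 0, "gripper": 0}]'

```text
clock: 21.72
tcp_pos: [0.4518, -0.321, 0.3144]
orientation: [2.358, 2.075, -0.0]
contact_force: [0.5, 0.1, 0.5]
grip_width: 0.0003
gripper_force: 0.0
```

```bash
python3 lid.py
```

```text
t 21.73 p [ 451.8 -321.   314.4] h 82.68 tilt z [ 0.e+00 -3.e-04 -1.e+00] j [ 1.11  0.31 -0.74  1.74  0.23  1.18  0.18] F [0.5 0.1 0.5] w 0.3
top -120 [36. 43. 49.] | top -100 [42. 47. 51.] | 
scene -100 [42. 44. 45.] | scene -80 [42. 44. 47.] | scene -60 [42. 44. 46.] | scene -40 [42. 44. 46.] | scene -20 [42. 44. 46.] | scene 0 [42. 44. 46.] | scene 20 [42. 44. 46.] | scene 40 [42. 44. 46.] | scene 60 [43. 44. 46.] | scene 80 [42. 44. 46.] |
```

send_rows --steps '[{"dx": 0, "dy": 0, "dz": 0, "yaw": 0, "gripper": 0}, {"dx": 0, "dy": 0, "dz": 0, "yaw": 0, "gripper": 0}, {"dx": 0, "dy": 0, "dz": 0, "yaw": 0, "gripper": 0}, {"dx": 0, "dy": 0, "dz": 0, "yaw": 0, "gripper": 0}, {"dx": 0, "dy": 0, "dz": 0, "yaw": 0, "gripper": 0}]'

```text
clock: 22.45
tcp_pos: [0.4516, -0.3216, 0.3142]
orientation: [-2.36, -2.074, -0.0]
contact_force: [0.1, -0.3, -1.1]
grip_width: 0.0004
gripper_force: 0.0
```

```bash
python3 -c "
from h import *
print(workorder.hand_in())"
```

```text
the job is handed in; nothing more can be done
None
```

I pressed the brayer and the loop tool home in their pockets and shut the lid flat, then handed the job in at about 22 s; depth readings agreed, but the hand-in returned no verdict, and I didn't re-measure the bowl, tin and bottles.

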